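# Tighten the air outlet's captive nut by hand, then with the spanner

### The job

The captive square brass nut on the leaning bench air outlet is loose. Turn it clockwise with the gripper's fingers until it is finger-tight, then use the open-ended spanner, not bare fingers, to pull it further clockwise until it stops with its pip at the outlet's pip. Take the spanner off without loosening the nut and lay it flat on the table, leaving the wooden block, the thread spool and the glue bottle where they are.

Things in the scene. Friction and masses are not known exactly. Their poses are not given: they have to be found in the camera images.
- air_outlet: bench air outlet screwed down: steel foot 110x100x8 mm, aluminium block 46x54 mm up to 70 mm high, round gauge on its left (+y), steel stub leaning 35 degrees from vertical to its front (own -x): axis (-0.574, 0, 0.819). Along that axis from the nut's centre: flange (42 mm wide, small pip on its front) from -26 to -20 mm, hose tail 16 mm thick up to +36 mm. Origin: centre of the underside
- nut_square: captive square brass nut on the stub, 30 x 30 mm, 22 mm long; does not move along its axis. Origin: nut's centre, on the axis, at (-30, 0, 110) mm in the air_outlet frame. z points outwards along the axis; its four flats are parallel to its own x and y. The frame turns with the nut. A 3 mm skirt below it, 35 mm wide, carries the nut's pip
- union_nut (a joint): easy turn of the nut, rad: 0 loose, growing clockwise seen from the hose-tail end, up to 1.1 = finger-tight (starts at 0 to 0.5). Resists with about 0.2 N m, stays where left; turning the nut back loosens it again
- seal_seat (a joint): further turn of the nut against its seal, rad: 0 at the start, clockwise to 0.5 = home, a firm stop where the pip on the nut meets the pip on the flange. Moves only once union_nut is at 1.1, needs about 0.9 N m, stays where left
- spanner: steel open-ended spanner, about 0.16 kg, 12 mm thick, flat. Origin: centre of the jaw opening, on the underside; x points out of the jaw, handle along -x. Jaw gap 33 mm, faces parallel to x, throat at x = -19 mm, faces to +9, then flaring to a 45 mm wide mouth at +24 mm; head 62 mm wide; handle 20 mm wide from x = -55 to -150, end rounded, 25 mm wide, to -162. Centre of mass near x = -50
- wood_block: bystander: loose pine block 40 x 60 x 30 mm; origin at the centre of its underside
- thread_spool: bystander: loose wooden thread spool, 34 mm in diameter, 36 mm high; origin at the centre of its underside. Left of the work, beyond the spool, stands a fixed wire tool basket, from about x 0.43 to 0.67 and y 0.01 to 0.21 m, 130 mm high with its contents
- glue_bottle: bystander: loose white glue bottle with a pointed green cap, 31 mm in diameter, 84 mm high, behind the work; origin at the centre of its underside

How it is judged:
By the outcome, as a careful person would: the job done as asked, in the order asked, and still so for the second after the job is handed in, with the robot touching nothing.
It also fails if it takes over 69 s, if anything falls off the work surface, if the arm or the gripper's body presses on something with over 40 N, if the wrist force passes 120 N, or if a joint passes its speed limit or range.

### The arm

A 7-joint arm with a two-finger parallel gripper is mounted at the origin on a cart in front of the work surface, level with it; the furniture and walls round the work are solid. World frame = base frame: x ahead of the robot, y to its left, z up, the work surface at z = 0. Lengths are in m, angles in rad, forces in N, time in s.
With the tool pointing down it reaches from about 0.4 to 0.875 m from the base axis. Payload 6.5 kg.
Tool frame: the origin (TCP) lies at the very end of the fingers, on their centre line; the grasp point (between the pads) lies 19 mm behind it (ctrl.grip_depth is the distance from the TCP to the grasp point, in m); z points along the fingers, y is the line along which they close (so a half turn about z gives the same grasp; the last joint's range is limited). The gripper opens to 88 mm and grips with 3 to 60 N. Pads are 18 mm wide; open, the fingers measure 123 mm over their backs; the gripper's body (75 mm by 187 mm) begins 45 mm behind the grasp point.
Start: joints at [-1.182, 0.536, -0.004, 1.538, 0.003, 1.067, -0.071], TCP at [0.286, 0.584, 0.239] pointing down, gripper open.
Joint ranges: [-2.7, 2.7], [-0.37, 2.16], [-1.27, 1.26], [0.24, 2.4], [-1.31, 4.45], [0.19, 1.91], [-2.76, 2.76]. Speed limits (rad/s): [2.39, 2.39, 3.14, 3.14, 3.14, 3.14, 3.14].

### API

Orientations are given as a 3x3 rotation matrix whose columns are the frame's x, y, z axes.
In Python, from bench import ctrl gives the robot as it stands. Calls block until the motion is done:
- ctrl.reach(position, orientation): joint-space move of the TCP to a pose.
- ctrl.move_linear(position, orientation=None, speed=0.15, f_stop=None): straight line of the TCP; orientation=None keeps the orientation; speed is the mean speed in m/s. With f_stop (N) it stops when the force on the tool has changed by that much, and returns True; else False.
- ctrl.move_joints(angles): joint-space move.
- ctrl.command_gripper(opening): finger opening in m; the grip force is fixed at half the most; returns when the fingers have stopped.
- ctrl.pause(seconds).
- ctrl.ik(position, orientation): joint angles nearest the present ones, or None.
- ctrl.state(): the state.
- ctrl.read_camera(name): name is "side" or "top" or "wrist"; returns a dict with "img" (384x512x3 uint8, red, green, blue), "vfov" (degrees; the focal length in pixels is half the picture's height over the tangent of half this angle, whatever the lens; pixels are square), "cx", "cy" (the principal point, pixels), "rvec" (rotation vector, rad) and "tvec" (3), from world to camera coordinates, as OpenCV has them. Camera axes: x right, y down, z forward; pixel columns grow to the right and rows downward; lengths in m; the calibration is good to about 2 mm. A picture is of the moment at which its call begins. There is no depth.
A pose or a line that the arm cannot do raises ctrl.IKError and nothing moves.
- ctrl.finish_job(): hands the job in; it is judged then, once.
The state is a dict: "clock": time; "joint_positions": joint angles; "joint_velocities": joint speeds; "joint_efforts": joint torques, N m; "tool_pos": TCP position; "tcp_rot": TCP orientation; "ft_force": force on the tool from outside, world axes, zero at the start; "torque": the same for the moment, N m; "opening": finger opening in m; "grip_force": force on a finger pad.
Only numpy, scipy, OpenCV 4.12 (cv2) and the standard library are available. Lean on these libraries where they do the work, as an engineer would, in place of code of your own. Each camera call takes 0.05 s, during which the arm holds its last target. There are 200 camera calls.

## Working session

There is one attempt and no reset: what is moved stays moved. The work goes in short steps, each a Python script; the robot and the scene stay as the last script left them, time stands still between calls to the robot, and variables do not carry over. Pictures are saved under pics/ and viewed, at most 10 in all, crops included, and the job is handed in when it is done.

```bash
mkdir -p pics; ls; python3 - <<'E'
from bench import ctrl
import cv2,numpy as np
ims=[]
for n in ("side","top","wrist"):
    c=ctrl.read_camera(n); np.savez(f"pics/{n}0.npz",**c)
    cv2.imwrite(f"pics/{n}0.png",c["img"][:,:,::-1])
    R=cv2.Rodrigues(np.array(c["rvec"],float))[0]; print(n,c["vfov"],c["cx"],c["cy"],(-R.T@np.array(c["tvec"]).ravel()).round(3),R[2].round(3),[k for k in c])
print(ctrl.state()); print(ctrl.grip_depth)
E
```

```text
pics
side 57.91680572982641 255.2970942166262 195.68746743027546 [0.534 0.554 0.553] [ 0.037 -0.854 -0.519] ['img', 'vfov', 'cx', 'cy', 'rvec', 'tvec']
top 51.43287275753139 257.6967591268425 195.68872086046068 [ 0.498 -0.186  1.077] [ 0.089 -0.    -0.996] ['img', 'vfov', 'cx', 'cy', 'rvec', 'tvec']
wrist 65.70116635781179 254.2286161451922 189.77132538475274 [0.224 0.615 0.385] [ 0.237 -0.118 -0.964] ['img', 'vfov', 'cx', 'cy', 'rvec', 'tvec']
{'clock': 0.15, 'joint_positions': array([-1.18215566,  0.53698931, -0.00442931,  1.53858068,  0.00262312,
        1.06727323, -0.07120438]), 'joint_velocities': array([ 1.81491578e-03, -1.10715294e-03, -3.19627117e-03, -2.12640338e-03,
       -8.49328243e-05,  6.94447041e-04,  3.03815424e-04]), 'joint_efforts': array([ 6.71418820e-04, -5.71326041e+01,  9.91470069e-01, -2.51831907e+01,
       -5.61289117e-02,  1.51347520e-02,  1.17466398e-04]), 'tool_pos': array([0.28538268, 0.58351873, 0.2380678 ]), 'tcp_rot': array([[-8.98361838e-01,  4.39255980e-01, -4.37883840e-04],
       [ 4.39256182e-01,  8.98361090e-01, -1.16567168e-03],
       [-1.18650451e-04, -1.23953814e-03, -9.99999225e-01]]), 'ft_force': array([-0.01516508,  0.13218569,  1.63092205]), 'torque': array([ 0.01993638,  0.02249532, -0.03517652]), 'grip_force': 0.0, 'opening': 0.08856333691309919}
0.0187
```

View pics/top0.png

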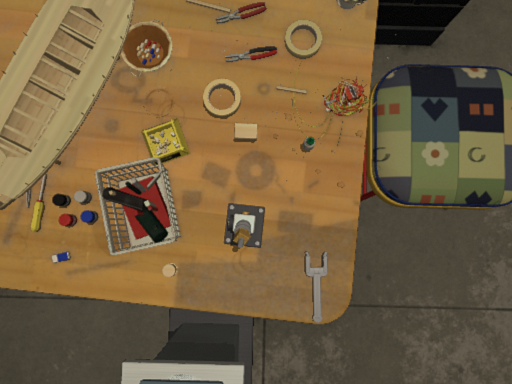

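View pics/side0.png

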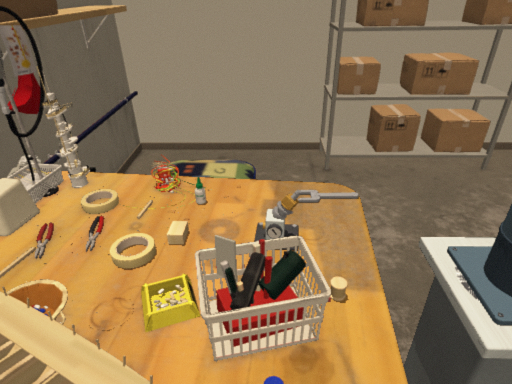

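The top view shows the outlet at about (245,228) leaning towards the robot, the spanner at (317,285) with its mouth up, the spool at (169,270), the block at (245,132) and the glue at (309,143). The side view confirms this, with the nut at (288,203).

```bash
cat > h.py <<'E'
import numpy as np, cv2
def cam(c):
    R=cv2.Rodrigues(np.array(c["rvec"],float))[0]; t=np.array(c["tvec"],float).ravel()
    f=192/np.tan(np.radians(float(c["vfov"]))/2)
    K=np.array([[f,0,float(c["cx"])],[0,f,float(c["cy"])],[0,0,1]]); return K,R,t
def ray(c,uv):
    K,R,t=cam(c); uv=np.atleast_2d(uv).astype(float)
    d=np.c_[uv,np.ones(len(uv))]@np.linalg.inv(K).T@R
    return -R.T@t, d/np.linalg.norm(d,axis=1)[:,None]
def plane(c,uv,p0,n=(0,0,1)):
    o,d=ray(c,uv); n=np.array(n,float); s=((np.array(p0)-o)@n)/(d@n); return o+d*s[:,None]
def proj(c,P):
    K,R,t=cam(c); return cv2.projectPoints(np.atleast_2d(P).astype(float),cv2.Rodrigues(R)[0],t,K,None)[0][:,0]
def grab(name,tag):
    from bench import ctrl
    c=ctrl.read_camera(name); np.savez(f"pics/{tag}.npz",**c); return c
E
python3 - <<'E'
from h import *
c=dict(np.load("pics/top0.npz")); im=c["img"]
hsv=cv2.cvtColor(im,cv2.COLOR_RGB2HSV)
# grey-ish, low saturation
m=((hsv[:,:,1]<70)).astype(np.uint8)
def comp(x,y,w,h,mm=m):
    s=np.zeros_like(mm); s[y:y+h,x:x+w]=mm[y:y+h,x:x+w]
    cs,_=cv2.findContours(s,cv2.RETR_EXTERNAL,cv2.CHAIN_APPROX_NONE); return max(cs,key=cv2.contourArea)[:,0]
sp=comp(298,245,35,80)
P=plane(c,sp,[0,0,.012]); 
r=cv2.minAreaRect((P[:,:2]*1000).astype(np.float32)); print("spanner rect mm",r)
A=plane(c,[[245,132]],[0,0,.03]);B=plane(c,[[169,270]],[0,0,.036]);print(A,B)
ft=comp(215,195,60,60); q=cv2.minAreaRect(((plane(c,ft,[0,0,.008])[:,:2])*1000).astype(np.float32)); print("foot",q)
a=cv2.resize(im[200:252,220:272],None,fx=7.5,fy=7.5,interpolation=cv2.INTER_CUBIC)
b=cv2.resize(im[245:325,290:345],None,fx=4.875,fy=4.875,interpolation=cv2.INTER_CUBIC)
b2=cv2.resize((m*255)[245:325,290:345],None,fx=2,fy=2); 
cv2.imwrite("pics/crop1.png",np.hstack([a,b])[:,:,::-1])
E
```

```text
spanner rect mm ((359.7347412109375, -345.740234375), (180.84605407714844, 58.21340560913086), 0.8208711743354797)
[[ 0.76207932 -0.14818843  0.03      ]] [[0.39356276 0.03723489 0.036     ]]
foot ((511.122314453125, -151.9807891845703), (96.03031158447266, 112.39994049072266), 85.23990631103516)
```

View pics/crop1.png

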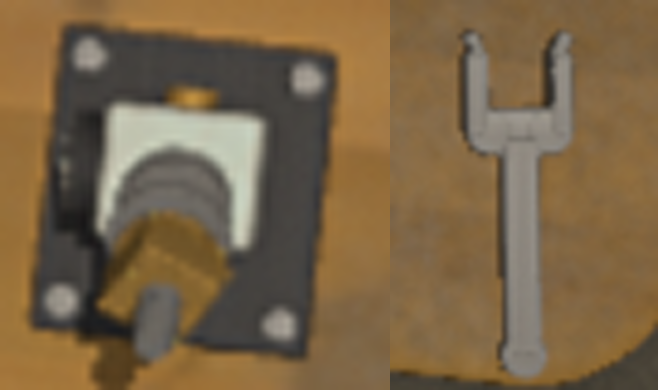

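Foot at about (0.511, -0.152), yaw about -5°, and sizes match the specification (112x96 against 110x100). The spanner's x axis is about +0.8°, origin about (0.429, -0.346). The right crop shows the mouth at the top. Next I go to a pre-grasp pose on the nut's axis and look with the wrist camera.

```bash
cat >> h.py <<'E'
from scipy.spatial.transform import Rotation as Ro
YAW=np.radians(-4.9); O=np.array([.511,-.152,0])
Ryaw=Ro.from_euler('z',YAW).as_matrix()
AX=Ryaw@[-np.sin(np.radians(35)),0,np.cos(np.radians(35))]
NUT=O+Ryaw@[-.03,0,.11]
DN=Ryaw@[-np.cos(np.radians(35)),0,-np.sin(np.radians(35))]   # down-front, perpendicular to AX
def Rt(a):  # tool rotation, z=-AX, tool x = DN turned by a about tool z (clockwise from tail)
    z=-AX; R0=np.c_[DN,np.cross(z,DN),z]; return R0@Ro.from_euler('z',a).as_matrix()
E
python3 - <<'E'
from h import *
from bench import ctrl
for d in (.12,.06,-.009):
  for a in (-1.2,-.8,-.4,0,.4,.8,1.2):
    q=ctrl.ik(NUT+d*AX,Rt(a)); print(d,a,None if q is None else np.round(q,2))
ctrl.reach(NUT+.12*AX,Rt(0)); c=grab("wrist","w1")
cv2.imwrite("pics/w1.png",c["img"][:,:,::-1]); s=ctrl.state(); print(s["clock"],proj(c,[NUT,NUT+.036*AX]))
E
```

```text
0.12 -1.2 None
0.12 -0.8 None
0.12 -0.4 None
0.12 0 None
0.12 0.4 None
0.12 0.8 None
0.12 1.2 None
0.06 -1.2 None
0.06 -0.8 None
0.06 -0.4 None
0.06 0 None
0.06 0.4 None
0.06 0.8 None
0.06 1.2 None
-0.009 -1.2 None
-0.009 -0.8 None
-0.009 -0.4 None
-0.009 0 None
-0.009 0.4 None
-0.009 0.8 None
-0.009 1.2 NoneTraceback (most recent call last):
  File "<stdin>", line 6, in <module>
bench.IKError: the arm cannot take that pose within its joint ranges
```

```bash
python3 - <<'E'
from h import *
from bench import ctrl
for d in (.2,.12,.06,-.009):
  r=[]
  for a in np.arange(-3.1,3.2,.2):
    q=ctrl.ik(NUT+d*AX,Rt(a)); 
    if q is not None: r.append((round(a,1),np.round(q,2).tolist()))
  print(d,len(r),r[::3])
# tilt scan at roll 0
for tilt in (0,.1,.2,.3,.4,.5,.61):
  R=Ryaw@Ro.from_euler('y',-tilt).as_matrix()@np.diag([-1,1,-1.])
  print(tilt,R[:,2].round(2),[ (x,z) for x in (.4,.45,.5,.55,.6) for z in (.1,.2,.3) if ctrl.ik([x,-.15,z],R) is not None])
E
```

```text
0.2 0 []
0.12 0 []
0.06 0 []
-0.009 0 []
0 [ 0.  0. -1.] [(0.4, 0.1), (0.4, 0.2), (0.4, 0.3), (0.45, 0.1), (0.45, 0.2), (0.45, 0.3), (0.5, 0.1), (0.5, 0.2), (0.5, 0.3), (0.55, 0.1), (0.55, 0.2), (0.55, 0.3), (0.6, 0.1), (0.6, 0.2), (0.6, 0.3)]
0.1 [ 0.1  -0.01 -1.  ] [(0.4, 0.1), (0.4, 0.2), (0.4, 0.3), (0.45, 0.1), (0.45, 0.2), (0.45, 0.3), (0.5, 0.1), (0.5, 0.2), (0.5, 0.3), (0.55, 0.1), (0.55, 0.2), (0.55, 0.3), (0.6, 0.1), (0.6, 0.2), (0.6, 0.3)]
0.2 [ 0.2  -0.02 -0.98] [(0.4, 0.1), (0.4, 0.2), (0.4, 0.3), (0.45, 0.1), (0.45, 0.2), (0.45, 0.3), (0.5, 0.1), (0.5, 0.2), (0.5, 0.3), (0.55, 0.1), (0.55, 0.2), (0.55, 0.3), (0.6, 0.1), (0.6, 0.2), (0.6, 0.3)]
0.3 [ 0.29 -0.03 -0.96] [(0.4, 0.2), (0.4, 0.3), (0.45, 0.1), (0.45, 0.2), (0.45, 0.3), (0.5, 0.1), (0.5, 0.2), (0.5, 0.3), (0.55, 0.1), (0.55, 0.2), (0.55, 0.3), (0.6, 0.1), (0.6, 0.2), (0.6, 0.3)]
0.4 [ 0.39 -0.03 -0.92] [(0.4, 0.3), (0.45, 0.1), (0.45, 0.2), (0.45, 0.3), (0.5, 0.1), (0.5, 0.2), (0.5, 0.3), (0.55, 0.1), (0.55, 0.2), (0.55, 0.3), (0.6, 0.1), (0.6, 0.2), (0.6, 0.3)]
0.5 [ 0.48 -0.04 -0.88] [(0.4, 0.3), (0.45, 0.2), (0.45, 0.3), (0.5, 0.1), (0.5, 0.2), (0.5, 0.3), (0.55, 0.1), (0.55, 0.2), (0.55, 0.3), (0.6, 0.1), (0.6, 0.2), (0.6, 0.3)]
0.61 [ 0.57 -0.05 -0.82] [(0.45, 0.3), (0.5, 0.2), (0.5, 0.3), (0.55, 0.1), (0.55, 0.2), (0.55, 0.3), (0.6, 0.1), (0.6, 0.2), (0.6, 0.3)]
```

```bash
cat > kin.py <<'E'
import numpy as np
from scipy.spatial.transform import Rotation as Ro
from scipy.optimize import least_squares
LO=np.array([-2.7,-.37,-1.27,.24,-1.31,.19,-2.76]); HI=np.array([2.7,2.16,1.26,2.4,4.45,1.91,2.76])
AXS='zyzyzyz'
def fk(q,p):
    T=p[:24].reshape(8,3); R=Ro.identity(); x=T[0].copy()
    for i in range(7):
        R=R*Ro.from_euler(AXS[i],q[i]); x=x+R.apply(T[i+1])
    return x,(R*Ro.from_rotvec(p[24:27])).as_matrix()
def err(q,p,x,R):
    a,B=fk(q,p); return np.r_[(a-x)*5,Ro.from_matrix(B.T@R).as_rotvec()]
E
python3 - <<'E'
from kin import *; from bench import ctrl
rng=np.random.default_rng(0); D=[]
while len(D)<60:
    x=np.array([rng.uniform(.4,.7),rng.uniform(-.4,.4),rng.uniform(.05,.4)])
    R=(Ro.from_euler('z',rng.uniform(-1,1))*Ro.from_euler('xyz',rng.uniform(-.5,.5,3))).as_matrix()@np.diag([-1,1,-1.])
    q=ctrl.ik(x,R)
    if q is not None: D.append((q,x,R))
f=lambda p: np.concatenate([err(q,p,x,R) for q,x,R in D])
best=None
for s in range(3):
    p0=np.r_[rng.normal(0,.05,24),rng.normal(0,.3,3)]; p0[[2,8,14]]+=.3
    r=least_squares(f,p0); print(r.cost)
    if best is None or r.cost<best.cost: best=r
np.save("p.npy",best.x); print(np.abs(best.fun).max(),best.x.round(3))
E
```

```text
84.45202430170964
84.45202430169012
84.45202430169228
2.896265206613928 [ 1.0280e+00  5.0000e-03  2.2000e-01 -7.3500e-01 -2.1860e+00  4.2000e-02
  7.1300e-01  2.2570e+00  2.8833e+01 -4.9800e-01 -1.1714e+01 -2.8564e+01
  3.3800e-01  1.1643e+01 -3.0849e+01 -3.9400e-01 -2.7520e+01  3.1006e+01
  2.2400e-01  2.7467e+01  2.0530e+01  1.8000e-02  2.8000e-02 -2.0450e+01
  2.7000e-02 -2.7000e-02 -1.6540e+00]
```

```bash
python3 - <<'E'
import re
s=open('kin.py').read()
s=s.replace("AXS='zyzyzyz'","AXS='zyzyzyz'\nimport os\nSG=np.load('sg.npy') if os.path.exists('sg.npy') else np.ones(7)").replace("AXS[i],q[i]","AXS[i],SG[i]*q[i]")
open('kin.py','w').write(s)
E
python3 - <<'E'
import kin; from kin import *; from bench import ctrl; import itertools
rng=np.random.default_rng(0); D=[]
while len(D)<60:
    x=np.array([rng.uniform(.4,.7),rng.uniform(-.4,.4),rng.uniform(.05,.4)])
    R=(Ro.from_euler('z',rng.uniform(-1,1))*Ro.from_euler('xyz',rng.uniform(-.5,.5,3))).as_matrix()@np.diag([-1,1,-1.])
    q=ctrl.ik(x,R)
    if q is not None: D.append((q,x,R))
res=[]
for sg in itertools.product([1,-1],repeat=7):
    if sg[1]<0: continue
    kin.SG=np.array(sg)
    M=sum(fk(q,np.zeros(27))[1].T@R for q,_,R in D)/60
    res.append((np.linalg.svd(M)[1].sum(),sg))
res.sort(); print(res[-4:])
kin.SG=np.array(res[-1][1]); np.save("sg.npy",kin.SG)
M=sum(fk(q,np.zeros(27))[1].T@R for q,_,R in D); 
f=lambda p: np.concatenate([err(q,p,x,R) for q,x,R in D])
p0=np.zeros(27); p0[[2,8,14]]=.3; U,_,V=np.linalg.svd(M); p0[24:]=Ro.from_matrix(U@V).as_rotvec()
r=least_squares(f,p0); np.save("p.npy",r.x); print(r.cost,np.abs(r.fun).max(),r.x.round(3))
E
```

```text
[(np.float64(2.3641608260130775), (-1, 1, 1, 1, -1, 1, -1)), (np.float64(2.44841515951748), (-1, 1, -1, -1, 1, -1, -1)), (np.float64(2.640693728833564), (-1, 1, -1, -1, 1, 1, 1)), (np.float64(3.000000000000001), (-1, 1, -1, 1, -1, 1, -1))]
1.4603478899235663e-19 2.1129598071212286e-10 [ 0.    -0.     2.95   0.    -0.061 -2.602 -0.     0.037  0.375  0.
  0.013  0.13   0.    -0.033  0.355 -0.     0.692  0.091  0.    -0.693
  1.035 -0.    -0.    -0.707  0.     0.     1.571]
```

```bash
cat >> kin.py <<'E'
P=np.load('p.npy')
def iks(x,R,n=40,seeds=None,seed=0):
    rng=np.random.default_rng(seed); out=[]
    for q0 in (seeds if seeds is not None else rng.uniform(LO+.05,HI-.05,(n,7))):
        r=least_squares(err,np.clip(q0,LO+.011,HI-.011),bounds=(LO+.01,HI-.01),args=(P,np.asarray(x),R),max_nfev=60)
        if r.cost<1e-9: out.append(r.x)
    return out
E
python3 - <<'E'
from h import *; from kin import *
for d in (.1,-.009):
  for a in np.arange(-np.pi,np.pi-.01,np.pi/4):
    S=iks(NUT+d*AX,Rt(a),40); print(d,round(a,2),len(S)); [print("   ",s.round(2)) for s in S[:4]]
E
```

```text
0.1 -3.14 0
0.1 -2.36 0
0.1 -1.57 0
0.1 -0.79 0
0.1 0.0 0
0.1 0.79 0
0.1 1.57 0
0.1 2.36 0
-0.009 -3.14 0
-0.009 -2.36 0
-0.009 -1.57 0
-0.009 -0.79 0
-0.009 0.0 0
-0.009 0.79 0
-0.009 1.57 0
-0.009 2.36 0
```

The nut can't be reached with the tool along its axis, but the tool can tilt about the finger-closing line. The wrist camera is itself tilted about 15°, so I can still look straight down the axis.

```bash
python3 - <<'E'
from h import *; from kin import *; from bench import ctrl
c0=dict(np.load("pics/wrist0.npz")); s=ctrl.state()
K,Rc,t=cam(c0); Rw=s["tcp_rot"]; pc=-Rc.T@t
off=Rw.T@(pc-s["tool_pos"]); Rct=Rw.T@Rc.T  # camera axes in tool frame
np.savez("wcam.npz",off=off,R=Rct); print(off.round(4)); print(Rct.round(3))
z=-AX
for d in (.2,.23,.26,.3):
  for k in range(4):
    y=Ro.from_rotvec(z*np.pi/2*k).apply(DN); x=np.cross(y,z)
    RT=np.c_[x,y,z]@Rct.T; pt=NUT+.01*AX+d*AX-RT@off
    q=ctrl.ik(pt,RT); print(d,k,pt.round(3),RT[:,2].round(2),None if q is None else q.round(2))
E
```

```text
[ 0.0693  0.0008 -0.1465]
[[-0.001 -0.964 -0.265]
 [ 1.    -0.001 -0.001]
 [ 0.    -0.265  0.964]]
0.2 0 [ 0.429 -0.144  0.135] [ 0.77 -0.07 -0.64] None
0.2 1 [ 0.455 -0.119  0.152] [ 0.53 -0.31 -0.79] None
0.2 2 [ 0.475 -0.15   0.167] [ 0.34 -0.03 -0.94] [-0.01  0.26  0.3   2.27 -0.46  0.31  2.17]
0.2 3 [ 0.449 -0.175  0.151] [ 0.57  0.22 -0.79] [ 1.29  0.47 -0.76  2.34 -1.26  0.24  1.86]
0.23 0 [ 0.412 -0.143  0.16 ] [ 0.77 -0.07 -0.64] None
0.23 1 [ 0.438 -0.118  0.176] [ 0.53 -0.31 -0.79] None
0.23 2 [ 0.458 -0.148  0.192] [ 0.34 -0.03 -0.94] [-0.32  0.2   0.65  2.3  -0.52  0.39  2.24]
0.23 3 [ 0.432 -0.173  0.175] [ 0.57  0.22 -0.79] [ 1.28  0.36 -0.7   2.36 -1.2   0.34  1.77]
0.26 0 [ 0.395 -0.141  0.184] [ 0.77 -0.07 -0.64] None
0.26 1 [ 0.421 -0.116  0.201] [ 0.53 -0.31 -0.79] None
0.26 2 [ 0.441 -0.147  0.217] [ 0.34 -0.03 -0.94] [-0.5   0.11  0.83  2.32 -0.38  0.44  2.12]
0.26 3 [ 0.415 -0.172  0.2  ] [ 0.57  0.22 -0.79] None
0.3 0 [ 0.372 -0.139  0.217] [ 0.77 -0.07 -0.64] None
0.3 1 [ 0.398 -0.114  0.234] [ 0.53 -0.31 -0.79] None
0.3 2 [ 0.418 -0.145  0.249] [ 0.34 -0.03 -0.94] [-0.93 -0.16  1.16  2.34  0.17  0.53  1.61]
0.3 3 [ 0.392 -0.17   0.233] [ 0.57  0.22 -0.79] None
```

```bash
python3 - <<'E'
from h import *; from kin import *; from bench import ctrl
w=np.load("wcam.npz"); z=-AX; y=-DN; x=np.cross(y,z)
RT=np.c_[x,y,z]@w["R"].T
ctrl.reach([.47,-.145,.30],RT); print(ctrl.state()["joint_positions"].round(2),ctrl.state()["clock"])
d=.23; pt=NUT+.01*AX+d*AX-RT@w["off"]; q=ctrl.ik(pt,RT); print(q.round(2))
ctrl.reach(pt,RT)
c=grab("wrist","w1"); im=np.rot90(c["img"],2)
p=proj(c,[NUT,NUT+.011*AX,NUT+.036*AX,NUT-.02*AX]); print(p, ctrl.state()["clock"])
u=int(512-p[1,0]);v=int(384-p[1,1]); cr=im[max(0,v-75):v+75,max(0,u-100):u+100]; print("crop origin",max(0,u-100),max(0,v-75))
cv2.imwrite("pics/w1.png",cv2.resize(cr,None,fx=4,fy=4,interpolation=cv2.INTER_CUBIC)[:,:,::-1])
E
```

```text
[-0.73 -0.04  0.98  2.17 -0.03  0.66  1.76] 2.8083
[-0.47  0.22  0.83  2.31 -0.64  0.41  2.36]
[[253.68259744 187.87654838]
 [253.65505786 187.78833751]
 [253.58143373 187.55251508]
 [253.72670397 188.0178242 ]] 3.4917
crop origin 158 121
```

View pics/w1.png

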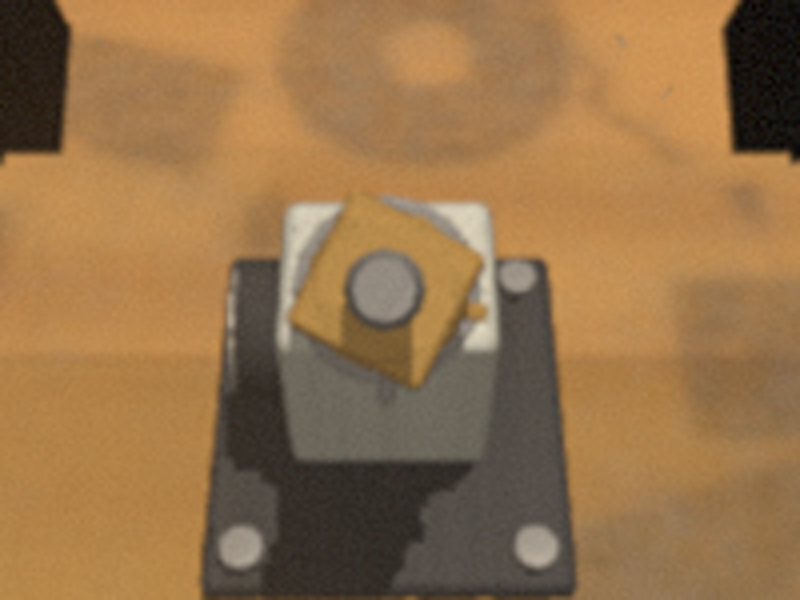

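The view (rotated so up is up-back) shows the nut centred at crop (388,290), corners (358,195),(482,265),(415,388),(290,318), so flats at 29.4°. The nut pip is at (478,312) and the flange pip at (387,395). That leaves about 76° = 1.33 rad to go: union is now about 0.27, with 0.83 rad to turn by finger and then 0.5 rad by spanner.

```bash
cat >> h.py <<'E'
NUT=NUT+.0012*(Ryaw@[0,1,0])-.001*DN
def Rg(a,b): return Rt(a)@Ro.from_euler('y',b).as_matrix()
A0=np.radians(29.4)
E
python3 - <<'E'
from h import *; from kin import *; from bench import ctrl
c=dict(np.load("pics/top0.npz")); print("top tail tip proj",proj(c,[NUT+.036*AX,NUT+.011*AX]))
def scan(a0,a1,b,t,sg):
    out=[]
    for S in iks(*tp(a0,b,t),12,seed=1):
        q=[S];ok=True
        for a in np.linspace(a0,a1,6)[1:]:
            n=iks(*tp(a,b,t),seeds=[q[-1]])
            if not n or np.abs(n[0]-q[-1]).max()>1.: ok=False;break
            q.append(n[0])
        if ok:
            m=min((np.minimum(np.array(q)-LO,HI-np.array(q))).min(),9); out.append((m,q[0],q[-1]))
    return max(out,key=lambda o:o[0]) if out else None
def tp(a,b,t):
    R=Rg(a,b); return NUT+t*R[:,2],R
D=np.radians
for base in (29.4,-60.6,119.4,209.4):
  for b in (25,35,45,-35):
    for lo,hi in ((0,50),(0,26),(24,50)):
      r=scan(D(base+lo),D(base+hi),D(b),.003,1)
      if r: print(base,b,lo,hi,round(r[0],2),r[1].round(2),r[2].round(2))
E
```

```text
top tail tip proj [[239.34515238 246.78625125]
 [240.40245574 240.4401335 ]]
29.4 25 0 50 0.08 [ 1.12  0.66 -0.93  2.1   0.55  0.5   0.91] [ 1.47  0.89 -1.12  2.19  0.55  0.27  0.36]
29.4 25 0 26 0.19 [ 1.12  0.66 -0.93  2.1   0.55  0.5   0.91] [ 1.34  0.79 -1.08  2.13  0.54  0.42  0.63]
29.4 25 24 50 0.08 [ 1.    0.57 -0.62  2.14 -0.36  0.37  1.47] [ 1.24  0.68 -0.79  2.2  -0.67  0.27  1.5 ]
29.4 35 0 50 0.26 [ 1.07  0.71 -0.89  1.96  0.37  0.72  1.09] [ 1.41  0.88 -0.98  2.08 -0.13  0.45  1.07]
29.4 35 0 26 0.28 [ 1.07  0.71 -0.89  1.96  0.37  0.72  1.09] [ 1.29  0.83 -0.99  2.    0.21  0.61  0.98]
-60.6 25 0 26 0.11 [ 0.67  0.6  -0.88  2.29  1.57  0.87  1.02] [ 0.85  0.63 -0.98  2.19  1.3   0.81  0.97]
119.4 -35 0 50 0.18 [ 0.13  0.52 -0.34  2.22  1.28  0.78 -2.04] [ 0.3   0.49 -0.2   2.03  0.33  0.65 -1.65]
119.4 -35 0 26 0.18 [ 0.13  0.52 -0.34  2.22  1.28  0.78 -2.04] [ 0.3   0.5  -0.37  2.1   0.85  0.71 -1.89]
119.4 -35 24 50 0.28 [ 0.05  0.48 -0.09  2.12  0.73  0.62 -1.77] [ 0.37  0.5  -0.29  2.02  0.4   0.66 -1.7 ]
```

```bash
cat > m1.py <<'E'
from h import *; from kin import *; from bench import ctrl
b=np.radians(35); R=Rg(A0,b); z=R[:,2]
qs=np.array([1.07,.71,-.89,1.96,.37,.72,1.09])
q0=iks(NUT+.003*z,R,seeds=[qs])[0]
q1=iks(NUT-.065*z,R,seeds=[q0])[0]; q2=iks(NUT-.065*z+[-.0,-.02,.12],R,seeds=[q1])[0]
print(q0.round(2),q1.round(2),q2.round(2))
tail=NUT+.036*AX; qc=ctrl.state()["joint_positions"]
for A,B in ((qc,q2),(q2,q1)):
    p=np.array([fk(A+(B-A)*u,P)[0] for u in np.linspace(0,1,21)]); print(p[::5].round(3).tolist(),np.linalg.norm(p-tail,axis=1).min().round(3),p[:,2].min().round(3))
E
python3 m1.py
```

```text
Traceback (most recent call last):
  File "m1.py", line 4, in <module>
    q0=iks(NUT+.003*z,R,seeds=[qs])[0]
       ~~~~~~~~~~~~~~~~~~~~~~~~~~~~^^^
IndexError: list index out of range
```

```bash
sed -i 's/max_nfev=60)/max_nfev=300,xtol=1e-12,ftol=1e-12,gtol=1e-12)/; s/if r.cost<1e-9/if r.cost<1e-8/' kin.py; python3 m1.py || python3 - <<'E'
from h import *; from kin import *
R=Rg(A0,np.radians(35)); z=R[:,2]
r=least_squares(err,[1.07,.71,-.89,1.96,.37,.72,1.09],bounds=(LO+.01,HI-.01),args=(P,NUT+.003*z,R)); print(r.cost,r.x.round(3),r.status,r.nfev)
E
```

```text
[ 1.07  0.71 -0.89  1.96  0.37  0.72  1.09] [ 1.14  0.61 -0.93  1.92  0.24  0.85  1.2 ] [ 1.2   0.44 -0.95  1.78  0.07  1.1   1.33]
[[0.459, -0.148, 0.193], [0.465, -0.132, 0.179], [0.467, -0.126, 0.184], [0.473, -0.141, 0.221], [0.477, -0.186, 0.293]] 0.042 0.178
[[0.477, -0.186, 0.293], [0.478, -0.185, 0.262], [0.478, -0.181, 0.231], [0.478, -0.175, 0.201], [0.477, -0.166, 0.173]] 0.041 0.173
```

```bash
cat >> m1.py <<'E'
s=ctrl.state(); p0=s["tool_pos"]
ctrl.move_linear(p0+[.01,0,.1],speed=.2)
qc=ctrl.state()["joint_positions"]
p=np.array([fk(qc+(q2-qc)*u,P)[0] for u in np.linspace(0,1,21)]);print(p[:,2].min())
ctrl.move_joints(q2); ctrl.command_gripper(.056); ctrl.move_joints(q1)
print("stop",ctrl.move_linear(NUT+.003*z,R,speed=.06,f_stop=12)); s=ctrl.state(); print(s["clock"],(s["tool_pos"]-NUT).round(4),s["ft_force"].round(1))
c=grab("side","s1"); c=grab("wrist","w2"); im=np.rot90(c["img"],2)
cv2.imwrite("pics/w2.png",im[:,:,::-1])
E
python3 m1.py
```

```text
[ 1.07  0.71 -0.89  1.96  0.37  0.72  1.09] [ 1.14  0.61 -0.93  1.92  0.24  0.85  1.2 ] [ 1.2   0.44 -0.95  1.78  0.07  1.1   1.33]
[[0.459, -0.148, 0.193], [0.465, -0.132, 0.179], [0.467, -0.126, 0.184], [0.473, -0.141, 0.221], [0.477, -0.186, 0.293]] 0.042 0.178
[[0.477, -0.186, 0.293], [0.478, -0.185, 0.262], [0.478, -0.181, 0.231], [0.478, -0.175, 0.201], [0.477, -0.166, 0.173]] 0.041 0.173
0.24780489041789755
stop False
8.8583 [ 0.0005  0.0006 -0.0026] [-0.4  0.4 -0.8]
```

View pics/w2.png

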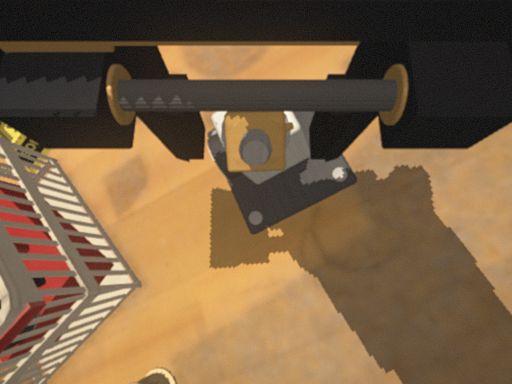

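The nut at (255,140) sits squarely between the fingers with its edges parallel to the pads. I close and turn, watching the torque about the axis.

```bash
cat > m2.py <<'E'
from h import *; from kin import *; from bench import ctrl
b=np.radians(35)
ctrl.command_gripper(0.0); s=ctrl.state(); print("grip",s["opening"],s["grip_force"],s["clock"])
def tq():
    s=ctrl.state(); F=s["ft_force"]; return s["torque"]@AX, np.cross(s["tool_pos"]-NUT,F)@AX, s["clock"],s["opening"],np.linalg.norm(F), s["tcp_rot"]
print(np.round(tq()[:5],3))
turn=0
for d in [.1,.3,.5,.68]+list(np.arange(.72,.79,.03)):
    R=Rg(A0+d,b); ctrl.move_linear(NUT+.003*R[:,2],R,speed=.03); t=tq()
    x=Rt(0).T@t[5]; print(round(d,2),np.round(t[:5],3))
    if abs(t[0])>.6: break
E
python3 m2.py
```

```text
grip 0.029366221076838284 29.75603305734694 9.4667
[-1.000e-02 -5.000e-03  9.467e+00  2.900e-02  4.073e+00]
0.1 [-4.010e-01 -9.000e-03  9.717e+00  3.000e-02  6.914e+00]
0.3 [-4.7000e-01 -9.0000e-03  1.0067e+01  3.0000e-02  7.5840e+00]
0.5 [-4.6800e-01 -8.0000e-03  1.0417e+01  3.0000e-02  7.0670e+00]
0.68 [-4.320e-01 -9.000e-03  1.075e+01  3.000e-02  8.574e+00]
0.72 [-2.100e-01 -1.100e-02  1.100e+01  3.000e-02  9.014e+00]
0.75 [-3.250e-01 -1.100e-02  1.125e+01  2.900e-02  9.406e+00]
0.78 [-0.27  -0.014 11.5    0.03   9.547]
```

```bash
cat > m3.py <<'E'
exec(open("m2.py").read().split("turn=0")[0].replace("ctrl.command_gripper(0.0);",""))
import sys
for d in np.arange(float(sys.argv[1]),float(sys.argv[2]),.02):
    R=Rg(A0+d,b); ctrl.move_linear(NUT+.003*R[:,2],R,speed=.03); t=tq(); s=ctrl.state()
    print(round(d,3),np.round(t[:5],3),(Rt(0).T@s["torque"]).round(2),(Rt(0).T@s["ft_force"]).round(1))
    if abs(t[0])>.62: break
E
python3 m3.py .80 .90
```

```text
Traceback (most recent call last):
  File "m3.py", line 1, in <module>
    exec(open("m2.py").read().split("turn=0")[0].replace("ctrl.command_gripper(0.0);",""))
    ~~~~^^^^^^^^^^^^^^^^^^^^^^^^^^^^^^^^^^^^^^^^^^^^^^^^^^^^^^^^^^^^^^^^^^^^^^^^^^^^^^^^^^
IndentationError: unexpected indent
```

```bash
sed -i 's/"ctrl.command_gripper(0.0);"/"ctrl.command_gripper(0.0); "/' m3.py; python3 m3.py .80 .89
```

```text
grip 0.029667206687795815 29.879373544827104 11.5
[-0.27  -0.014 11.5    0.03   9.547]
0.8 [-0.262 -0.013 11.75   0.03  10.882] [-0.98 -0.4   0.26] [-5.4  3.9 -8.6]
0.82 [-0.012 -0.013 12.     0.029 10.376] [-1.01 -0.33  0.01] [-5.5  4.4 -7.6]
0.84 [ 0.435 -0.014 12.25   0.03   8.538] [-0.94 -0.34 -0.44] [-5.1  2.5 -6.3]
0.86 [ 0.441 -0.015 12.5    0.03   9.027] [-0.87 -0.38 -0.44] [-5.7  2.2 -6.7]
0.88 [ 0.481 -0.013 12.75   0.03   8.533] [-0.84 -0.44 -0.48] [-5.1  2.4 -6.4]
```

The torque jump between 0.80 and 0.84 rad marks finger-tight (predicted 0.83). I release and retreat, then look again.

```bash
cat > m4.py <<'E'
from h import *; from kin import *; from bench import ctrl
b=np.radians(35); R=Rg(A0+.87,b); z=R[:,2]
ctrl.move_linear(NUT+.003*Rg(A0+.86,b)[:,2],Rg(A0+.86,b),speed=.03)
ctrl.command_gripper(.06)
ctrl.move_linear(NUT-.07*z,speed=.12); ctrl.move_linear(ctrl.state()["tool_pos"]+[0,0,.08],speed=.2)
w=np.load("wcam.npz"); z=-AX; y=-DN; x=np.cross(y,z); RT=np.c_[x,y,z]@w["R"].T
pt=NUT+.26*AX-RT@w["off"]; 
ctrl.reach(pt,RT); s=ctrl.state(); print(s["clock"],s["joint_positions"].round(2))
c=grab("wrist","w3"); im=np.rot90(c["img"],2); p=proj(c,[NUT+.011*AX]); u=int(511-p[0,0]);v=int(383-p[0,1]); print(u-64,v-48)
a=cv2.resize(im[v-48:v+48,u-64:u+64],None,fx=6,fy=6,interpolation=cv2.INTER_CUBIC)
cv2.imwrite("pics/w3.png",a[:,:,::-1])
E
python3 m4.py
```

```text
15.6167 [ 1.28  0.3  -1.13  2.24  0.51  0.48  1.28]
193 144
```

View pics/w3.png

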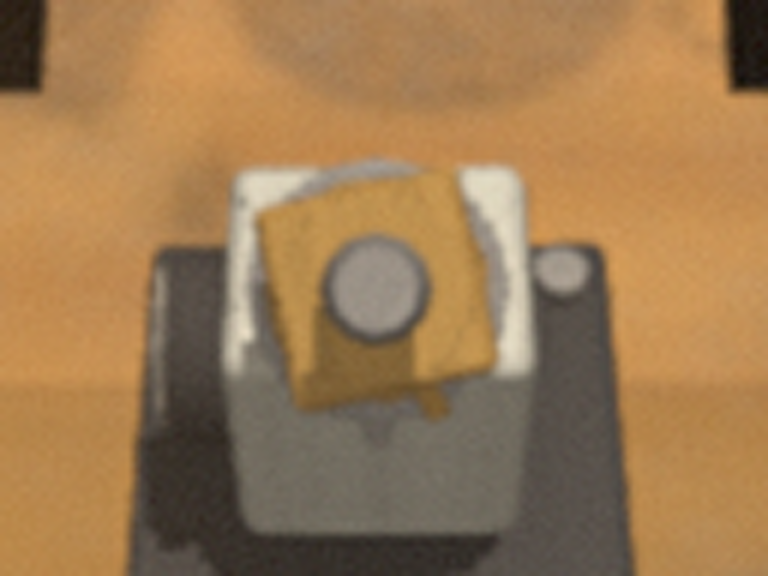

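Corners (260,212),(450,170),(495,365),(300,408) put the flats at -12.5°. The nut pip at (436,402) is 28° (0.49 rad) short of the flange pip at (377,432): finger-tight, with the seal essentially untouched. Next I plan the spanner with its handle pointing up-back.

```bash
cat >> h.py <<'E'
NUT=NUT+.0005*(Ryaw@[0,1,0])
SPO=np.array([.3597,-.3457,0])+.069*np.array([np.cos(.0143),np.sin(.0143),0]); SPX=np.array([np.cos(.0143),np.sin(.0143),0])
G=.085      # grip distance along handle from jaw centre
def hdir(phi): # in-plane handle direction, phi clockwise from right
    return Ro.from_rotvec(-AX*phi).apply(-(Ryaw@[0,1,0]))
def grip(xs,zs,o,sig,gam,tip):
    """tool pose holding a spanner with axes xs,zs, origin o; tip = TCP height above underside (negative = beyond)"""
    h=-xs; x=sig*h; z=-zs; R=np.c_[x,np.cross(z,x),z]@Ro.from_euler('y',gam).as_matrix()
    return o+G*h+tip*zs,R
def onnut(phi,back=0,sig=1,gam=0,tip=.002,lift=-.006):
    h=hdir(phi); return grip(-h,AX,NUT+lift*AX+back*h,sig,gam,tip)
E
python3 - <<'E'
from h import *; from kin import *
D=np.radians
c=dict(np.load("pics/top0.npz")); im=c["img"]; m=(cv2.cvtColor(im,cv2.COLOR_RGB2HSV)[:,:,1]<70).astype(np.uint8)
q=np.argwhere(m[282:312,300:335])[:,::-1]+[300,282]; w=plane(c,q,[0,0,.012]); vx,vy,x0,y0=cv2.fitLine(w[:,:2].astype(np.float32),cv2.DIST_L2,0,.01,.01).ravel(); print("handle",vx,vy,x0,y0,"pred y",(SPO+(x0-SPO[0])*SPX)[1])
for sig in (1,-1):
  for gam in (0,20,-20,35,-35):
    best=None
    for S in iks(*onnut(D(-102.5),0,sig,D(gam)),14,seed=2):
        seq=[S];ok=True
        for ph,bk in ((-88,0),(-74,0),(-68,0),(-74,0),(-74,.065)):
            n=iks(*onnut(D(ph),bk,sig,D(gam)),seeds=[seq[-1]])
            if not n or abs(n[0]-seq[-1]).max()>1.2: ok=False;break
            seq.append(n[0])
        if not ok: continue
        n=iks(*onnut(D(-102.5),.065,sig,D(gam)),seeds=[S])
        if not n: continue
        seq.append(n[0]); mg=np.minimum(np.array(seq)-LO,HI-np.array(seq)).min()
        if best is None or mg>best[0]: best=(mg,S,seq[3])
    pk=iks(*grip(SPX,np.array([0,0,1.]),SPO,sig,D(gam),.003),14,seed=3)
    pk=[p for p in pk]; 
    print(sig,gam,best and (round(best[0],2),best[1].round(2),best[2].round(2)),len(pk), [p.round(2).tolist() for p in pk[:3]])
E
```

```text
handle 0.99883896 0.048174098 0.33252704 -0.34735522 pred y -0.3460884591844014
1 0 None 12 [[0.67, 0.67, 0.03, 2.08, -0.05, 0.39, 2.33], [1.53, 1.07, -1.13, 2.03, 1.25, 0.99, 1.3], [0.92, 0.69, -0.28, 2.06, 0.42, 0.44, 1.9]]
1 20 None 12 [[0.26, 0.84, 0.42, 1.88, -0.17, 0.77, 2.32], [0.68, 0.79, -0.15, 1.85, 0.4, 0.84, 1.83], [1.08, 0.92, -0.7, 1.83, 0.84, 1.08, 1.49]]
1 -20 (np.float64(0.23), array([ 0.11,  0.39,  0.02,  2.06,  0.14,  0.42, -1.45]), array([ 0.5 ,  0.44, -0.17,  2.  , -0.28,  0.48, -1.41])) 8 [[1.46, 0.79, -0.7, 2.21, 1.25, 0.2, 1.33], [1.48, 0.8, -0.73, 2.21, 1.27, 0.22, 1.32], [1.46, 0.8, -0.71, 2.21, 1.25, 0.2, 1.33]]
1 35 None 12 [[0.34, 0.94, 0.23, 1.69, 0.14, 1.06, 2.02], [0.68, 0.94, -0.26, 1.67, 0.52, 1.19, 1.7], [0.36, 0.93, 0.2, 1.69, 0.16, 1.07, 2.0]]
1 -35 (np.float64(0.56), array([ 0.2 ,  0.5 , -0.15,  1.84,  0.27,  0.81, -1.59]), array([ 0.53,  0.56, -0.21,  1.77, -0.15,  0.85, -1.53])) 8 [[1.82, 1.03, -0.93, 2.27, 2.13, 0.2, 0.75], [1.18, 0.76, -0.16, 2.3, 4.27, 0.47, -1.63], [1.86, 1.07, -0.98, 2.27, 2.0, 0.25, 0.9]]
-1 0 None 8 [[0.5, 0.69, 0.24, 2.
[... 272 characters left out ...]
1.18, 2.28, 4.44, 1.3, 0.78], [1.47, 0.8, -0.71, 2.21, 1.26, 0.21, -1.81], [1.46, 0.79, -0.7, 2.21, 1.25, 0.2, -1.81]]
-1 -20 None 9 [[0.2, 0.87, 0.5, 1.88, -0.25, 0.78, -0.75], [0.88, 0.83, -0.42, 1.84, 0.62, 0.94, -1.49], [0.77, 0.81, -0.27, 1.85, 0.5, 0.88, -1.39]]
-1 35 (np.float64(0.57), array([ 0.41,  0.53, -0.42,  1.83,  0.45,  0.86,  1.41]), array([ 0.73,  0.6 , -0.49,  1.76,  0.06,  0.86,  1.44])) 8 [[0.11, 1.51, 1.23, 2.35, 4.15, 1.79, 0.94], [1.83, 1.04, -0.94, 2.27, 2.11, 0.21, -2.36], [1.83, 1.04, -0.94, 2.27, 2.09, 0.21, -2.34]]
-1 -35 None 9 [[0.19, 0.99, 0.46, 1.7, -0.07, 1.05, -0.94], [0.79, 0.97, -0.41, 1.66, 0.63, 1.25, -1.53], [0.59, 0.92, -0.13, 1.67, 0.42, 1.14, -1.36]]
```

```bash
cat > scan.py <<'E'
import h; from h import *; from kin import *
D=np.radians
mg=lambda Q: np.minimum(np.array(Q)-LO,HI-np.array(Q)).min()
def chain(S,poses):
    seq=[S]
    for x in poses:
        n=iks(*x,seeds=[seq[-1]])
        if not n or abs(n[0]-seq[-1]).max()>1.2: return None
        seq.append(n[0])
    return seq
def nutplan(gam,n=14,seed=2,sig=1,tip=.002):
    best=None
    for S in iks(*onnut(D(-102.5),.065,sig,D(gam),tip),n,seed=seed):
        s=chain(S,[onnut(D(p),b,sig,D(gam),tip) for p,b in ((-102.5,0),(-88,0),(-74,0),(-68,0),(-74,.065))])
        if s and (best is None or mg(s)>mg(best)): best=s
    return best
E
python3 - <<'E'
import scan; from scan import *
for G in (.085,.11,.13):
  h.G=G
  for gam in (-8,-12,-16):
    b=nutplan(gam,10); pk=iks(*grip(SPX,np.array([0,0,1.]),SPO,1,D(gam),.003),14,seed=3)
    print(G,gam,b and mg(b).round(2),max([mg(p) for p in pk],default=None))
E
```

```text
0.085 -8 0.01 0.28723002469808945
0.085 -12 0.03 0.25464977095796026
0.085 -16 None 0.16617296892311156
0.11 -8 None 0.25322267102136076
0.11 -12 0.07 0.2232004980895761
0.11 -16 0.23 0.1912790393882422
0.13 -8 None 0.22330135747230617
0.13 -12 0.12 0.19384294847887285
0.13 -16 0.27 0.16544672625507983
```

```bash
sed -i 's/^G=.085/G=.11/' h.py; cat > plan.py <<'E'
from scan import *; from bench import ctrl
GAM=-16; TIP=.0042; EZ=np.array([0,0,1.])
def pick(dz=0): x,R=grip(SPX,EZ,SPO,1,D(GAM),TIP); return x+[0,0,dz],R
def spts(q):  # spanner points (world) for joint config while held
    x,R=fk(q,P); R=R@Ro.from_euler('y',-D(GAM)).as_matrix(); hh=R[:,0]; zs=-R[:,2]; o=x-G*hh-TIP*zs
    return np.array([o-.024*hh+.03*R[:,1],o-.024*hh-.03*R[:,1],o,o+.06*hh,o+G*hh,o+.162*hh]), zs
def check(A,B,n=25):
    tail=np.array([NUT+s*AX for s in np.linspace(-.02,.036,6)]); zmin=9;dm=9;ext=[]
    for u in np.linspace(0,1,n):
        p,_=spts(A+(B-A)*u); seg=np.vstack([p[2]+(p[5]-p[2])*k for k in np.linspace(-.15,1,15)]+[p[:2]])
        zmin=min(zmin,seg[:,2].min()); dm=min(dm,np.linalg.norm(seg[:,None]-tail[None],axis=2).min()); ext.append(seg)
    e=np.vstack(ext); return zmin.round(3),dm.round(3),e.min(0).round(2),e.max(0).round(2)
E
cat > p1.py <<'E'
from plan import *
N=nutplan(GAM,30,tip=TIP); print("nut",mg(N).round(2)); [print(n.round(2)) for n in N]
xs,R=onnut(D(-102.5),.065,1,D(GAM),TIP); up=iks(xs+.07*AX+[0,0,.03],R,seeds=[N[0]])[0]; print("up",up.round(2),mg([up]))
pk=[p for p in iks(*pick(),40,seed=5) if mg([p])>.1]
qc=ctrl.state()["joint_positions"]; best=None
for p in pk:
    c=chain(p,[pick(.05),pick(.18)])
    if c is None or mg(c)<.08: continue
    cost=abs(c[-1]-up).max()+.5*abs(c[-1]-qc).max()
    if best is None or cost<best[0]: best=(cost,c)
c=best[1]; [print("pick",x.round(2)) for x in c]
print("qc",qc.round(2)); print(check(c[2],up)); print("approach",check(qc,c[2]))
np.savez("plan.npz",N=np.array(N),up=up,c=np.array(c))
E
python3 p1.py
```

```text
nut 0.23
[ 0.24  0.4  -0.19  1.9   0.27  0.52 -1.59]
[ 0.46  0.41 -0.41  2.04  0.52  0.43 -1.79]
[ 0.5   0.41 -0.33  2.01  0.2   0.42 -1.64]
[ 0.63  0.43 -0.37  1.99  0.01  0.42 -1.61]
[ 0.68  0.45 -0.39  1.99 -0.07  0.42 -1.6 ]
[ 0.62  0.46 -0.37  1.83  0.02  0.56 -1.62]
up [ 0.45  0.25 -0.42  1.9   0.26  0.7  -1.57] 0.5029476484675792
pick [ 1.69  0.95 -1.01  2.2   1.37  0.53  1.3 ]
pick [ 1.72  0.82 -1.06  2.2   1.12  0.53  1.48]
pick [ 1.85  0.51 -1.17  2.14  0.47  0.63  2.  ]
qc [ 1.28  0.3  -1.13  2.24  0.51  0.48  1.28]
(np.float64(0.166), np.float64(0.066), array([ 0.27, -0.43,  0.17]), array([ 0.63, -0.11,  0.32]))
approach (np.float64(0.18), np.float64(0.065), array([ 0.27, -0.37,  0.18]), array([ 0.58, -0.13,  0.21]))
```

```bash
cat > m5.py <<'E'
from plan import *
p=np.load("plan.npz"); 
ctrl.move_joints(p["c"][2]); ctrl.command_gripper(.05)
x,R=pick(.02); ctrl.move_linear(x,R,speed=.2); 
c=grab("wrist","w4"); cv2.imwrite("pics/w4.png",np.rot90(c["img"],2)[:,:,::-1])
x,R=pick(); print("stop",ctrl.move_linear(x,R,speed=.05,f_stop=8)); s=ctrl.state()
print(s["tool_pos"]-x,s["joint_positions"].round(2),s["clock"])
E
python3 m5.py
```

```text
stop False
[ 0.00010266 -0.00018139  0.00031198] [ 1.4   0.74 -0.61  2.22  0.97  0.21  1.58] 18.525
```

View pics/w4.png

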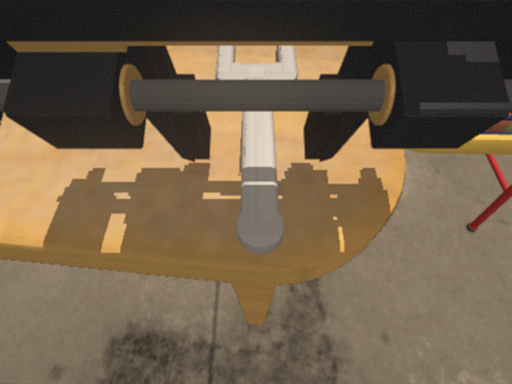

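The handle runs straight up the middle between the fingers, and its rounded end is at (260,249). I check the position along the handle from that end, then close and lift.

```bash
cat > m6.py <<'E'
from plan import *
c=dict(np.load("pics/w4.npz")); e=plane(c,[[511-260,383-249]],[0,0,.006])[0]; print("end",e.round(4),"pred",(SPO-.162*SPX).round(4))
p=np.load("plan.npz"); ctrl.command_gripper(0.0); s=ctrl.state(); print("open",s["opening"],s["grip_force"])
x,R=pick(.1); ctrl.move_linear(x,R,speed=.12); s=ctrl.state(); q=s["joint_positions"]; print(q.round(2),s["opening"],s["clock"],s["ft_force"].round(2),s["torque"].round(2))
print(check(q,p["c"][2]),check(p["c"][2],p["up"]),check(q,p["up"]))
E
python3 m6.py
```

```text
end [ 0.2661 -0.3475  0.006 ] pred [ 0.2667 -0.347   0.    ]
open 0.019730026698537056 29.998981654644012
[ 1.69  0.63 -0.99  2.19  0.71  0.47  1.81] 0.019136193527851737 20.075 [-0.08  0.86 -1.95] [0.05 0.51 0.05]
(np.float64(0.099), np.float64(0.169), array([ 0.27, -0.38,  0.1 ]), array([ 0.45, -0.31,  0.18])) (np.float64(0.166), np.float64(0.066), array([ 0.27, -0.43,  0.17]), array([ 0.63, -0.11,  0.32])) (np.float64(0.098), np.float64(0.063), array([ 0.27, -0.44,  0.1 ]), array([ 0.63, -0.11,  0.32]))
```

```bash
cat > m7.py <<'E'
from plan import *
p=np.load("plan.npz")
ctrl.move_joints(p["c"][2]); ctrl.move_joints(p["up"])
x,R=onnut(D(-102.5),.065,1,D(GAM),TIP); ctrl.move_linear(x+.02*AX,R,speed=.12); s=ctrl.state(); q=s["joint_positions"]; print(q.round(2),s["clock"],s["opening"],(s["tool_pos"]-x-.02*AX).round(4))
pts=spts(q)[0]
ims=[]
for n in ("wrist","side","top"):
    c=grab(n,n+"7"); im=c["img"].copy(); pp=proj(c,np.vstack([pts,NUT+.011*AX])); print(n,pp.round(0).tolist())
    if n=="wrist": im=np.rot90(im,2); im=im[::1,::1]
    else:
        u,v=pp[-1].astype(int); im=cv2.resize(im[v-48:v+48,u-64:u+64],None,fx=4,fy=4,interpolation=cv2.INTER_CUBIC)
        im=cv2.resize(im,(400,300))
    ims.append(cv2.resize(im,(400,300)))
cv2.imwrite("pics/m7.png",np.vstack([np.hstack(ims[:2]),np.hstack([ims[2],ims[2]*0])])[:,:,::-1])
E
python3 m7.py
```

```text
[ 0.39  0.38 -0.37  1.91  0.37  0.57 -1.67] 24.275 0.01949013995305866 [0.0003 0.     0.0005]
wrist [[294.0, 366.0], [218.0, 366.0], [256.0, 349.0], [256.0, 294.0], [257.0, 233.0], [257.0, 145.0], [256.0, 389.0]]
side [[278.0, 182.0], [281.0, 198.0], [271.0, 186.0], [249.0, 174.0], [230.0, 164.0], [209.0, 154.0], [293.0, 198.0]]
top [[250.0, 226.0], [225.0, 228.0], [236.0, 218.0], [232.0, 196.0], [228.0, 176.0], [224.0, 154.0], [240.0, 240.0]]
```

View pics/m7.png

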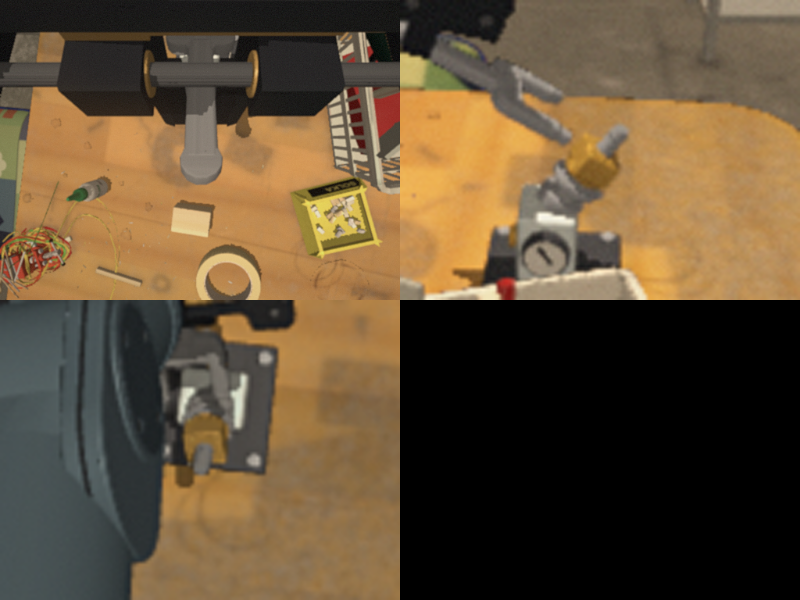

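The side crop shows the spanner level, with jaw tips at (160,98) and (168,138), about 2 px from prediction once thickness is counted, and in line with the nut at (193,160). I lower it into plane and slide it on.

```bash
cat > m8.py <<'E'
from plan import *
def st(t=""):
    s=ctrl.state(); B=Rt(0); print(t,round(s["clock"],2),"F",(B.T@s["ft_force"]).round(1),"T",(B.T@s["torque"]).round(2),"op",round(s["opening"],4),"q",s["joint_positions"].round(2)); return s
x,R=onnut(D(-102.5),.065,1,D(GAM),TIP); ctrl.move_linear(x,R,speed=.1); st("pre")
for bk in (.03,.012,.0):
    x,R=onnut(D(-102.5),bk,1,D(GAM),TIP); r=ctrl.move_linear(x,R,speed=.06,f_stop=12); s=st(f"{bk} {r}")
    print((s["tool_pos"]-x).round(4))
    if r: break
c=grab("side","side8"); pp=proj(c,[NUT])[0].astype(int); cv2.imwrite("pics/m8.png",cv2.resize(c["img"][pp[1]-48:pp[1]+32,pp[0]-80:pp[0]+40],None,fx=5,fy=5,interpolation=cv2.INTER_CUBIC)[:,:,::-1])
E
python3 m8.py
```

```text
pre 24.77 F [1.5 0.1 1.2] T [-0.11  0.51  0.08] op 0.0199 q [ 0.37  0.42 -0.35  1.89  0.4   0.55 -1.69]
0.03 False 25.51 F [0.3 0.1 1.8] T [-0.06  0.49  0.03] op 0.0195 q [ 0.38  0.4  -0.34  1.97  0.42  0.48 -1.71]
[0.0003 0.0001 0.0003]
0.012 False 25.96 F [1.2 0.1 2. ] T [-0.08  0.44  0.03] op 0.0196 q [ 0.39  0.4  -0.33  2.02  0.43  0.44 -1.71]
[-0.0004 -0.0001 -0.0002]
0.0 False 26.31 F [ 0.1 -0.8  1.2] T [-0.06  0.5   0.05] op 0.0194 q [ 0.39  0.39 -0.32  2.04  0.44  0.42 -1.72]
[-0.0006 -0.0001 -0.0003]
```

View pics/m8.png

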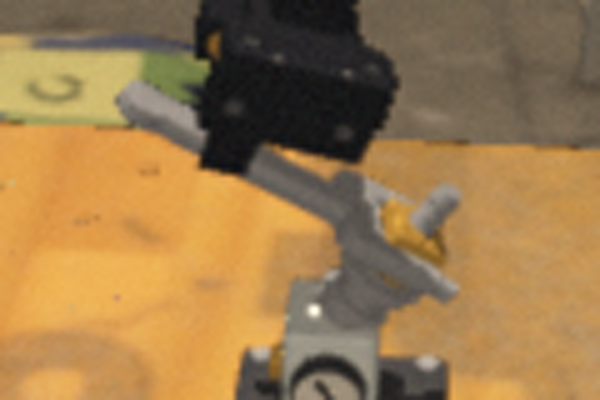

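The spanner is fully seated around the nut with no contact force. Now I pull clockwise in small arcs.

```bash
cat > m9.py <<'E'
from plan import *
import sys
def st(t,base=None):
    s=ctrl.state(); h_=(s["tool_pos"]-NUT); M=(np.cross(h_,s["ft_force"]))@AX; print(t,round(s["clock"],2),"M",round(M,2),"Tax",round(s["torque"]@AX,2),"F",(Rt(0).T@s["ft_force"]).round(1),"op",round(s["opening"],4),"q6",s["joint_positions"].round(2)[[3,5]]); return M
a,b,n=map(float,sys.argv[1:4])
for ph in np.linspace(a,b,int(n)):
    x,R=onnut(D(ph),0,1,D(GAM),TIP); ctrl.move_linear(x,R,speed=.05)
    if abs(st(round(ph,1)))>1.9: print("STOP"); break
E
python3 m9.py -97 -78 5
```

```text
-97.0 26.72 M 0.01 Tax -0.07 F [0.2 0.1 1.6] op 0.0196 q6 [2.03 0.42]
-92.2 27.05 M 0.23 Tax 0.0 F [-1.6  2.2  1.2] op 0.0197 q6 [2.01 0.42]
-87.5 27.38 M 0.36 Tax -0.06 F [-2.2  3.1  1. ] op 0.0195 q6 [2.   0.43]
-82.8 27.72 M 0.4 Tax -0.19 F [-3.2  3.3  0.9] op 0.0195 q6 [2.   0.43]
-78.0 28.05 M 0.46 Tax -0.2 F [-3.3  3.6  0.8] op 0.0192 q6 [1.99 0.43]
```

```bash
python3 - <<'E'
from plan import *
c=grab("wrist","w9"); a=np.rot90(c["img"],2); print(proj(c,spts(ctrl.state()["joint_positions"])[0]).round())
c2=grab("side","s9"); pp=proj(c2,[NUT])[0].astype(int); b=cv2.resize(c2["img"][pp[1]-36:pp[1]+24,pp[0]-48:pp[0]+32],(512,384),interpolation=cv2.INTER_CUBIC)
cv2.imwrite("pics/m9.png",cv2.resize(np.hstack([a,b]),(800,300))[:,:,::-1])
E
```

```text
[[294. 366.]
 [218. 366.]
 [256. 348.]
 [256. 294.]
 [256. 233.]
 [257. 144.]]
```

View pics/m9.png

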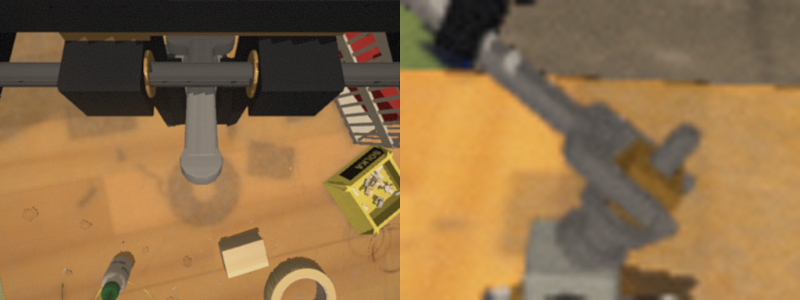

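The handle is still aligned in the grip, end at (201,168), so the spanner and nut are turning together. Continuing to the stop.

```bash
python3 m9.py -75 -59 9
```

```text
-75.0 28.42 M 0.66 Tax -0.19 F [-4.   5.1  2.3] op 0.0196 q6 [1.99 0.43]
-73.0 28.67 M 0.51 Tax -0.24 F [-3.4  3.8  1.9] op 0.0196 q6 [1.99 0.43]
-71.0 28.92 M 0.68 Tax -0.2 F [-3.4  5.3  1.1] op 0.0196 q6 [1.99 0.43]
-69.0 29.17 M 0.59 Tax -0.23 F [-3.8  4.3  0.8] op 0.0197 q6 [1.98 0.43]
-67.0 29.42 M 0.64 Tax -0.3 F [-4.3  4.5  0.9] op 0.02 q6 [1.98 0.43]
-65.0 29.67 M 0.68 Tax -0.23 F [-4.3  4.8  0.6] op 0.0193 q6 [1.98 0.42]
-63.0 29.92 M 1.04 Tax -0.06 F [-6.8  7.2  1.1] op 0.0192 q6 [1.98 0.42]
-61.0 30.17 M 1.32 Tax -0.02 F [-6.8 10.   0.7] op 0.0198 q6 [1.99 0.42]
-59.0 30.42 M 1.67 Tax -0.26 F [-7.9 13.   1. ] op 0.0192 q6 [1.99 0.42]
```

The moment climbs steadily from -65° on (0.65 to 1.67 N m), so the stop is reached. One more nudge, then I back off to the middle of the play and slide off.

```bash
python3 m9.py -57 -57 1; python3 m9.py -64 -70 2;  python3 m9.py -72 -74 2; cat > m10.py <<'E'
from plan import *
exec(open("m9.py").read().split("a,b,n=")[0])
for bk in (.01,.03,.07):
    x,R=onnut(D(-74),bk,1,D(GAM),TIP); r=ctrl.move_linear(x,R,speed=.08,f_stop=10); st(f"{bk} {r}")
    if r: break
E
python3 m10.py
```

```text
-57.0 30.67 M 1.91 Tax -0.4 F [-11.2  13.5   0.3] op 0.0198 q6 [1.99 0.42]
STOP
-64.0 31.08 M 0.76 Tax -0.47 F [-6.   4.8  0.3] op 0.0193 q6 [1.98 0.42]
-70.0 31.47 M 0.25 Tax -0.4 F [-0.3  2.3  1.4] op 0.0195 q6 [1.99 0.43]
-72.0 31.72 M 0.08 Tax -0.26 F [0.5 1.  2.3] op 0.0192 q6 [1.99 0.43]
-74.0 31.97 M 0.1 Tax -0.11 F [0.9 1.2 1.9] op 0.0196 q6 [1.99 0.43]
0.01 False 32.24 M 0.06 Tax 0.0 F [1.4 0.9 1.7] op 0.0195 q6 [1.96 0.45]
0.03 False 32.64 M -0.04 Tax 0.08 F [ 1. -0.  2.] op 0.0195 q6 [1.92 0.49]
0.07 False 33.29 M -0.08 Tax 0.09 F [ 0.9 -0.2  2.5] op 0.0199 q6 [1.82 0.57]
```

```bash
cat > p2.py <<'E'
from plan import *
q=ctrl.state()["joint_positions"]
x,R=onnut(D(-74),.07,1,D(GAM),TIP); up=iks(x+.06*AX+[0,0,.04],R,seeds=[q])[0]
def lay(dz,yaw): 
    d=np.array([np.cos(yaw),np.sin(yaw),0]); x,R=grip(-d,EZ,np.array([.47,-.335,0]),1,D(GAM),TIP); return x+[0,0,dz],R
best=None
for yaw in (0,-.3,-.6,.2):
    for S in iks(*lay(.15,yaw),seeds=[up])+iks(*lay(.15,yaw),10,seed=4):
        c=chain(S,[lay(.05,yaw),lay(0,yaw)])
        if c and mg(c)>.15 and (best is None or abs(c[0]-up).max()<best[0]): best=(abs(c[0]-up).max(),yaw,c)
print(best[0],best[1],[x.round(2) for x in best[2]],up.round(2)); print(check(q,up),check(up,best[2][0]))
np.savez("lay.npz",up=up,c=np.array(best[2]),yaw=best[1])
E
python3 p2.py
```

```text
0.5294196237482558 0.2 [array([ 0.33,  0.77,  0.03,  1.37,  0.13,  1.24, -1.07]), array([ 0.34,  0.89,  0.02,  1.4 ,  0.15,  1.09, -1.1 ]), array([ 0.35,  0.96,  0.01,  1.4 ,  0.16,  1.02, -1.11])] [ 0.73  0.32 -0.47  1.81 -0.01  0.73 -1.6 ]
(np.float64(0.126), np.float64(0.045), array([ 0.48, -0.23,  0.13]), array([ 0.66, -0.13,  0.32])) (np.float64(0.15), np.float64(0.067), array([ 0.44, -0.37,  0.15]), array([ 0.64, -0.13,  0.32]))
```

```bash
cat > m11.py <<'E'
from plan import *
l=np.load("lay.npz"); yaw=float(l["yaw"])
src=open("p2.py").read(); exec(src[src.index("def lay"):src.index("best=None")])
c0=dict(np.load("pics/top0.npz")); print("glue approx",plane(c0,[[309,143]],[0,0,.06]).round(3))
ctrl.move_joints(l["up"]); ctrl.move_joints(l["c"][0])
x,R=lay(.012,yaw); ctrl.move_linear(x,R,speed=.15); x,R=lay(.0003,yaw); r=ctrl.move_linear(x,R,speed=.03,f_stop=6); s=ctrl.state(); print(r,(s["tool_pos"]-x).round(4),s["ft_force"].round(1),s["clock"])
ctrl.command_gripper(.05); x,R=lay(.0,yaw); p=ctrl.state()["tool_pos"]; ctrl.move_linear(p-.04*R[:,2],speed=.1); ctrl.move_linear(ctrl.state()["tool_pos"]+[0,0,.14],speed=.25)
w=np.load("wcam.npz"); z=-AX; y=-DN; X=np.cross(y,z); RT=np.c_[X,y,z]@w["R"].T
ctrl.reach([.47,-.145,.30],RT); ctrl.reach(NUT+.26*AX-RT@w["off"],RT); s=ctrl.state(); print(s["clock"])
c=grab("wrist","w12"); im=np.rot90(c["img"],2).copy()
for tag,c,im in (("before",dict(np.load("pics/w3.npz")),None),("now",c,None)):
    im=np.rot90(c["img"],2); p=proj(c,[NUT+.011*AX]); u=int(511-p[0,0]);v=int(383-p[0,1]); cr=im[v-48:v+48,u-64:u+64]; 
    big=cv2.resize(cr,None,fx=6,fy=6,interpolation=cv2.INTER_CUBIC); hs=cv2.cvtColor(big,cv2.COLOR_RGB2HSV)
    m=cv2.inRange(hs,(12,130,60),(28,255,255)); m[:150]=0; m[430:]=0; m[:,:230]=0; m[:,540:]=0
    n,lab,sta,cen=cv2.connectedComponentsWithStats(m); k=1+np.argmax(sta[1:,4]); print(tag,sta[k],cen[k].round(1))
    mm=(lab==k).astype(np.uint8)*255; mm=cv2.morphologyEx(mm,cv2.MORPH_CLOSE,np.ones((9,9)))
    cs=max(cv2.findContours(mm,cv2.RETR_EXTERNAL,cv2.CHAIN_APPROX_NONE)[0],key=cv2.contourArea)
    core=cv2.morphologyEx(cv2.drawContours(mm*0,[cs],-1,255,-1),cv2.MORPH_OPEN,np.ones((61,61)))
    cc=max(cv2.findContours(core,cv2.RETR_EXTERNAL,cv2.CHAIN_APPROX_NONE)[0],key=cv2.contourArea); print(" rect",cv2.minAreaRect(cv2.convexHull(cs)))
    q=cs[:,0]; o=np.array([376,289]); ctr=q-o; ang=np.degrees(np.arctan2(ctr[:,1],ctr[:,0])); rad=np.hypot(*ctr.T)
    print(" profile",[(a,int(rad[abs(ang-a)<2].max(initial=0))) for a in range(40,140,5)])
    # flange pip/nut pip region dump
np.save("pics/dummy.npy",0)
E
python3 m11.py
```

```text
glue approx [[ 0.73  -0.316  0.06 ]]
True [-0.      0.     -0.0001] [0.2 0.6 6.2] 36.0
40.75
before [  230   150   310   266 37004] [384.9 275.5]
 rect ((384.5, 282.5), (265.0, 309.0), 90.0)
 profile [(40, 132), (45, 125), (50, 118), (55, 122), (60, 143), (65, 141), (70, 109), (75, 110), (80, 110), (85, 108), (90, 107), (95, 108), (100, 112), (105, 118), (110, 124), (115, 132), (120, 135), (125, 132), (130, 124), (135, 116)]
now [  230   150   272   277 33696] [378.8 282.8]
 rect ((365.5, 288.0), (276.0, 271.0), 90.0)
 profile [(40, 119), (45, 128), (50, 136), (55, 140), (60, 138), (65, 130), (70, 120), (75, 111), (80, 109), (85, 137), (90, 137), (95, 106), (100, 101), (105, 103), (110, 103), (115, 101), (120, 101), (125, 105), (130, 109), (135, 115)]
```

```bash
python3 - <<'E'
from h import *
for tag,f,rng in (("before","w3",(50,72)),("now","w12",(75,100))):
    c=dict(np.load(f"pics/{f}.npz")); im=np.rot90(c["img"],2); p=proj(c,[NUT+.011*AX]); u=int(511-p[0,0]);v=int(383-p[0,1]); print(p)
    big=cv2.resize(im[v-48:v+48,u-64:u+64],None,fx=6,fy=6,interpolation=cv2.INTER_CUBIC); hs=cv2.cvtColor(big,cv2.COLOR_RGB2HSV)
    m=cv2.inRange(hs,(12,110,40),(30,255,255)); n,lab,sta,cen=cv2.connectedComponentsWithStats(m); m=(lab==lab[320,440])|(lab==lab[240,430])
    # tail end circle: grey disc -> centre
    g=cv2.inRange(hs,(0,0,90),(180,60,200)); g[:230]=0;g[350:]=0;g[:,:310]=0;g[:,440:]=0
    g=cv2.morphologyEx(g,cv2.MORPH_OPEN,np.ones((25,25))); n2,l2,s2,c2=cv2.connectedComponentsWithStats(g); k=1+np.argmax(s2[1:,4]); o=c2[k]; print(tag,"tail",o.round(1),s2[k])
    yy,xx=np.nonzero(m); a=np.degrees(np.arctan2(yy-o[1],xx-o[0])); r=np.hypot(yy-o[1],xx-o[0])
    s=(r>118)&(r<155)&(a>rng[0])&(a<rng[1]); print(" pip angle",a[s].mean().round(1),s.sum(),r[s].max().round(0), "xy",xx[s].mean().round(1),yy[s].mean().round(1))
    prof=np.array([r[(abs(a-t)<1)].max(initial=0) for t in range(-180,180)]); s2=prof.copy(); 
    for lo in (-180,-90,0): 
        w=np.arange(lo,lo+90); print("  corner",lo, (w[np.argmax(np.where((w>rng[0]-3)&(w<rng[1]+3)&(tag=='now')|(w>50)&(w<72)&(tag=='before'),0,prof[w+180]))]))
E
```

```text
[[254.59293846 190.38236151]]
before tail [382.1 287.2] [ 334  241   96   94 7522]
 pip angle 63.7 568 144.0 xy 439.9 404.0
  corner -180 -144
  corner -90 -39
  corner 0 36
[[253.58522176 187.87124045]]
now tail [382.9 285.8] [ 336  238   95   98 7764]
 pip angle 90.5 516 142.0 xy 381.8 415.3
  corner -180 -144
  corner -90 -30
  corner 0 36
```

```bash
python3 - <<'E'
from h import *; from bench import ctrl
for f in ("w3","w12"):
    c=dict(np.load(f"pics/{f}.npz")); im=np.rot90(c["img"],2); p=proj(c,[NUT+.011*AX]); u=int(511-p[0,0]);v=int(383-p[0,1])
    big=cv2.resize(im[v-48:v+48,u-64:u+64],None,fx=6,fy=6,interpolation=cv2.INTER_CUBIC); g=cv2.cvtColor(big,cv2.COLOR_RGB2GRAY)
    for y in (420,428,436,444): print(f,y,g[y-3:y+4,335:430:6].mean(0).round().astype(int))
ctrl.move_linear(ctrl.state()["tool_pos"]+[0,0,.1],speed=.25)
q=ctrl.state()["joint_positions"].copy(); q[0]-=1.6; ctrl.move_joints(q)
c=grab("top","t13"); d=dict(np.load("pics/top0.npz"))
df=cv2.absdiff(cv2.GaussianBlur(c["img"],(3,3),0),cv2.GaussianBlur(d["img"],(3,3),0)).max(2)
for n,(x,y) in dict(block=(245,132),spool=(169,270),glue=(309,143)).items(): print(n,df[y-14:y+15,x-14:x+15].max())
m=((cv2.cvtColor(c["img"],cv2.COLOR_RGB2HSV)[:,:,1]<70)&(df>25)).astype(np.uint8); m[:,:275]=0;m[:150]=0;m[300:]=0
k=max(cv2.findContours(m,cv2.RETR_EXTERNAL,cv2.CHAIN_APPROX_NONE)[0],key=cv2.contourArea)[:,0]
print("spanner",cv2.minAreaRect((plane(c,k,[0,0,.012])[:,:2]*1000).astype(np.float32))); s=ctrl.state(); print(s["clock"],s["tool_pos"],s["ft_force"].round(1))
E
```

```text
w3 420 [107 105 104 103 100  96  94  94  97  96  95  98 104 105 106 106]
w3 428 [110 110 112 110 110 104  95  94  96  93  94 103 110 110 110 110]
w3 436 [113 112 109 109 108 106  97  91  95  94  97 106 108 109 112 111]
w3 444 [110 110 109 109 109 107 104  99  96  97 101 107 109 108 108 112]
w12 420 [112 113 112 112 111 103  96  98 100  96  96 104 109 112 114 114]
w12 428 [112 113 113 112 113 108 100  98  99  95 101 110 112 111 113 114]
w12 436 [116 114 113 113 113 108 100  98  98  96 102 110 112 114 114 114]
w12 444 [114 112 111 111 114 110 103 100 100 100 107 113 111 112 114 113]
block 1
spool 2
glue 1
spanner ((539.5857543945312, -321.73895263671875), (181.3506317138672, 58.51407241821289), 11.992436408996582)
43.7917 [0.1337404  0.45411605 0.31236893] [0.6 0.7 0.7]
```

The flange pip centre (column about 383) lines up with the nut pip (381.8). The spanner lies flat at its full apparent size and the bystanders haven't moved. Handing in.

```bash
python3 -c "
from bench import ctrl
print(ctrl.finish_job())"
```

```text
the job is handed in; nothing more can be done
None
```

The job is handed in at about 44 s: the nut was turned finger-tight with the fingers, then pulled to its stop with the spanner so the pips line up to within measurement error. The spanner lies flat on the table and the block, spool and glue bottle have not moved; the fingers may have turned the nut up to about 0.04 rad past finger-tight before the spanner took over.

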